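# Put the mixed-up canister lids back on their own canisters

### The job

After washing up, the lids of the four stoneware canisters were put back on the wrong ones. Move the lids round so that each sits on the canister of its own colour, level and fully seated in the mouth; lower each one down, do not drop it. Leave the canisters standing where they are, and do not disturb the other things on the worktop.

Things in the scene. Friction and masses are not known exactly. Their poses are not given: they have to be found in the camera images.
- sage_canister: sage-green stoneware canister, loose, 1 kg, 115 mm tall, 92 mm diameter, rounded shoulder, rim 76 mm, mouth 64 mm inside. Origin: centre of its foot, z up. A seated lid has its origin 101 mm above this origin and 3 mm of play sideways. Any lid fits. Bare worktop near by: x 0.36 to 0.43, y -0.35 to 0 (the sink's 5 mm rim begins at x 0.437).
- blue_canister: blue stoneware canister, loose, 1 kg, 115 mm tall, 92 mm diameter, rounded shoulder, rim 76 mm, mouth 64 mm inside. Origin: centre of its foot, z up. A seated lid has its origin 101 mm above this origin and 3 mm of play sideways. Any lid fits. Bare worktop near by: x 0.36 to 0.43, y -0.35 to 0 (the sink's 5 mm rim begins at x 0.437).
- mustard_canister: mustard-yellow stoneware canister, loose, 1 kg, 90 mm tall, 92 mm diameter, rounded shoulder, rim 76 mm, mouth 64 mm inside. Origin: centre of its foot, z up. A seated lid has its origin 76 mm above this origin and 3 mm of play sideways. Any lid fits. Bare worktop near by: x 0.36 to 0.43, y -0.35 to 0 (the sink's 5 mm rim begins at x 0.437).
- red_canister: brick-red stoneware canister, loose, 1 kg, 90 mm tall, 92 mm diameter, rounded shoulder, rim 76 mm, mouth 64 mm inside. Origin: centre of its foot, z up. A seated lid has its origin 76 mm above this origin and 3 mm of play sideways. Any lid fits. Bare worktop near by: x 0.36 to 0.43, y -0.35 to 0 (the sink's 5 mm rim begins at x 0.437).
- sage_lid: sage-green stoneware lid, 0.14 kg, 48.5 mm tall, at the start on a canister of another colour. Origin: centre of its underside (foot of the plug), z up. Plug 48 mm wide at the foot, tapering out to 57 mm; flange 74 mm wide, z 14 to 21.5 mm; round knob on the axis, 28 mm wide, z 33 to 48.5 mm: grip it from above, TCP at z 44 mm. Put down, it stands on its plug.
- blue_lid: blue stoneware lid, 0.14 kg, 48.5 mm tall, at the start on a canister of another colour. Origin: centre of its underside (foot of the plug), z up. Plug 48 mm wide at the foot, tapering out to 57 mm; flange 74 mm wide, z 14 to 21.5 mm; round knob on the axis, 28 mm wide, z 33 to 48.5 mm: grip it from above, TCP at z 44 mm. Put down, it stands on its plug.
- mustard_lid: mustard-yellow stoneware lid, 0.14 kg, 48.5 mm tall, at the start on a canister of another colour. Origin: centre of its underside (foot of the plug), z up. Plug 48 mm wide at the foot, tapering out to 57 mm; flange 74 mm wide, z 14 to 21.5 mm; round knob on the axis, 28 mm wide, z 33 to 48.5 mm: grip it from above, TCP at z 44 mm. Put down, it stands on its plug.
- red_lid: brick-red stoneware lid, 0.14 kg, 48.5 mm tall, at the start on a canister of another colour. Origin: centre of its underside (foot of the plug), z up. Plug 48 mm wide at the foot, tapering out to 57 mm; flange 74 mm wide, z 14 to 21.5 mm; round knob on the axis, 28 mm wide, z 33 to 48.5 mm: grip it from above, TCP at z 44 mm. Put down, it stands on its plug.
- spice_jar: spice jar with a black cap and a green label, 41 mm diameter, 105 mm tall. Stands by; leave it alone. Origin: centre of its underside.
- garlic: bulb of garlic, 56 mm across and tall. Stands by; leave it alone. Origin: centre of its underside.

How it is judged (in metres and radians):
At the end, for the whole second after the job is handed in: Each lid is on the canister of its own colour: within 8 mm of its axis, within 4 mm of the seated height and within 0.06 rad of level, at rest; every canister is upright, at rest and within 30 mm of where it stood at the start (horizontal distance between sage_lid and sage_canister below 0.008 m and z of sage_lid in the frame of sage_canister between 0.097 and 0.105 m and angle between each of sage_lid, blue_lid, mustard_lid, red_lid's own z axis and vertical below 0.06 rad and angle between each of sage_canister, blue_canister, mustard_canister, red_canister's own z axis and vertical below 0.05 rad and distance of each of sage_canister, blue_canister, mustard_canister, red_canister from where it was at the start of the episode below 0.03 m and linear speed of each of sage_lid, sage_canister, blue_lid, blue_canister, mustard_lid, mustard_canister, red_lid, red_canister below 0.02 m/s and horizontal distance between blue_lid and blue_canister below 0.008 m and z of blue_lid in the frame of blue_canister between 0.097 and 0.105 m and horizontal distance between mustard_lid and mustard_canister below 0.008 m and z of mustard_lid in the frame of mustard_canister between 0.072 and 0.08 m and horizontal distance between red_lid and red_canister below 0.008 m and z of red_lid in the frame of red_canister between 0.072 and 0.08 m); the robot touches nothing.
It fails at once if a bystander (spice jar, garlic) is shifted by more than 30 mm or knocked over (distance of any of spice_jar, garlic from where it was at the start of the episode above 0.03 m or angle between any of spice_jar, garlic's own z axis and vertical above 0.5 rad).
It fails at once if a canister is tipped by more than 0.3 rad (angle between any of sage_canister, blue_canister, mustard_canister, red_canister's own z axis and vertical above 0.3 rad).
It fails at once if a lid is dropped (it falls free of the fingers faster than 0.6 m/s, as after a drop of 2 cm) ((linear speed of sage_lid above 0.6 m/s and contact force between the fingers and sage_lid below 0.1 N) or (linear speed of blue_lid above 0.6 m/s and contact force between the fingers and blue_lid below 0.1 N) or (linear speed of mustard_lid above 0.6 m/s and contact force between the fingers and mustard_lid below 0.1 N) or (linear speed of red_lid above 0.6 m/s and contact force between the fingers and red_lid below 0.1 N)).
It also fails if it takes over 118 s, if anything falls off the work surface, if the arm or the gripper's body presses on something with over 40 N, if the wrist force passes 120 N, or if a joint passes its speed limit or range.

### The arm

A 6-joint arm with a two-finger parallel gripper is mounted at the origin on a cart in front of the work surface, level with it; the furniture and walls round the work are solid. World frame = base frame: x ahead of the robot, y to its left, z up, the work surface at z = 0. Lengths are in m, angles in degrees, forces in N, time in s.
With the tool pointing down it reaches from about 0.4 to 0.825 m from the base axis. Payload 7 kg.
Tool frame: the origin (TCP) lies between the finger pads, 19 mm behind the fingertips; this is the grasp point; z points along the fingers, y is the direction in which the jaws open and shut (so a half turn about z gives the same grasp; the last joint's range is limited). The gripper opens to 88 mm and grips with 3 to 60 N. Pads are 19 mm wide; open, the fingers measure 130 mm over their backs; the gripper's body (78 mm by 193 mm) begins 47 mm behind the grasp point.
Start: joints at [-59.754, 20.546, 0.682, 0, -70.136, -16.507], TCP at [0.16, -0.656, 0.245] pointing down, gripper open.
Joint ranges: [-176.03, 176.03], [-82.01, 121.73], [-58.28, 71.71], [-173.87, 95.51], [-174.79, -0.11], [-173.66, 173.66]. Speed limits (degrees/s): [136.94, 136.94, 172.46, 180, 180, 180].

### API

Orientations are given as a 3x3 rotation matrix whose columns are the frame's x, y, z axes.
In Python, from rig import robot gives the robot as it stands. Calls block until the motion is done:
- robot.goto(position, orientation): joint-space move of the TCP to a pose.
- robot.servo_line(position, ori=None, speed=0.15): straight line of the TCP; ori=None keeps the orientation; speed is the mean speed in m/s.
- robot.movej(angles): joint-space move.
- robot.move_gripper(opening): opening from 0.0 (shut) to 1.0 (fully open); the grip force is fixed at half the most; returns when the fingers have stopped.
- robot.dwell(seconds).
- robot.ik(position, orientation): joint angles nearest the present ones, or None.
- robot.grab_frame(name): name is "side" or "top"; returns (picture, depth): 480x640x3 uint8, red, green, blue; 480x640 float32, m along the optical axis (not along the pixel's ray), 0 where there is no reading.
- robot.camera_info(name): a dict with "vfov" (degrees; the focal length in pixels is half the picture's height over the tangent of half this angle, whatever the lens; pixels are square), "cx", "cy" (the principal point, pixels), "view" (4x4, takes a point from world to camera coordinates). Camera axes: x right, y down, z forward; pixel columns grow to the right and rows downward; lengths in m; the calibration is good to about 2 mm. A picture is of the moment at which its call begins. camera_info takes no time and is no camera call.
A pose or a line that the arm cannot do raises robot.Unreachable and nothing moves.
- robot.job_done(): hands the job in, once; it reports no verdict.
Readings, each from a call of its own:
- robot.read_t(): time.
- robot.read_qpos(): joint angles.
- robot.read_qvel(): joint speeds.
- robot.read_effort(): joint torques, N m.
- robot.read_position(): TCP position.
- robot.read_tcp_rot(): TCP orientation.
- robot.read_force(): force on the tool from outside, world axes, zero at the start.
- robot.read_ft_torque(): the same for the moment, N m.
- robot.read_grip_width(): opening from 0.0 (shut) to 1.0 (fully open).
Only numpy, scipy, OpenCV 4.12 (cv2) and the standard library are available. Lean on these libraries where they do the work, as an engineer would, in place of code of your own. Each camera call takes 0.05 s, during which the arm holds its last target. There are 200 camera calls.

## Working session

There is one attempt and no reset: what is moved stays moved. The work goes in short steps, each a Python script; the robot and the scene stay as the last script left them, time stands still between calls to the robot, and variables do not carry over. Pictures are saved under pics/ and viewed, about 12 in all and at most 16, crops included, and the job is handed in when it is done.

```bash
ls; mkdir -p pics
python3 - <<'E'
from rig import robot
import cv2, numpy as np
for n in ("top","side"):
    p,d=robot.grab_frame(n); cv2.imwrite(f"pics/{n}0.png",p[:,:,::-1]); np.save(f"pics/{n}0.npy",d)
    i=robot.camera_info(n); print(n,i)
print(robot.read_t(), robot.read_tcp_rot().round(3) if hasattr(robot.read_tcp_rot(),'round') else robot.read_tcp_rot())
E
```

```text
pics
top {'vfov': 56.429765511674766, 'cx': 318.9837836100129, 'cy': 239.14742922623313, 'view': array([[ 0.01093647, -0.99993565,  0.00301544,  0.21210084],
       [-0.98833186, -0.01126763, -0.15189855,  0.5899558 ],
       [ 0.15192275, -0.00131902, -0.98839149,  0.85254917],
       [ 0.        ,  0.        ,  0.        ,  1.        ]])}
side {'vfov': 48.28639277062192, 'cx': 318.9672807481132, 'cy': 237.13051594776996, 'view': array([[ 0.9673739 , -0.25272379,  0.01784476, -0.50208487],
       [-0.14114901, -0.59609932, -0.79040657,  0.28284788],
       [ 0.21039179,  0.76209992, -0.61232264,  0.62329011],
       [ 0.        ,  0.        ,  0.        ,  1.        ]])}
0.1 [[-0.971 -0.237 -0.   ]
 [-0.237  0.971  0.001]
 [ 0.     0.001 -1.   ]]
```

View pics/top0.png

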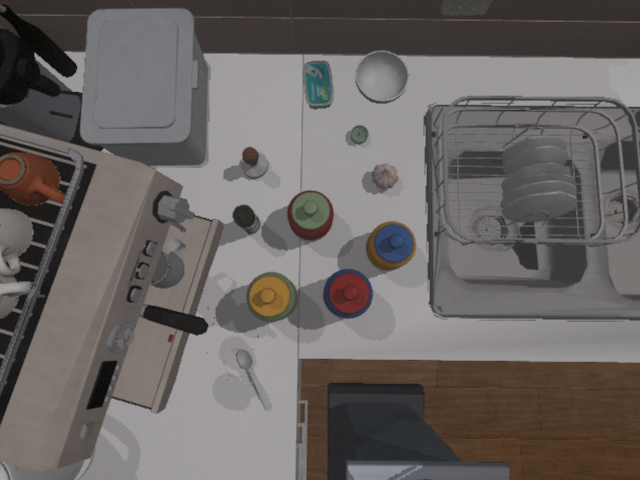

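View pics/side0.png

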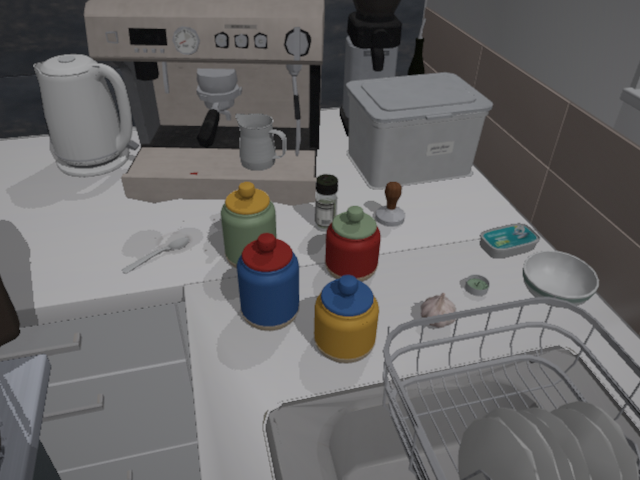

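The top view shows the sage lid on the red canister (311,207), blue on mustard (397,242), mustard on sage (268,296) and red on blue (350,293). This is one 4-cycle, so one lid has to be parked on the worktop.

```bash
cat > vis.py <<'E'
import numpy as np, cv2
from scipy.optimize import least_squares
def cloud(robot,n,p=None,d=None):
    if p is None: p,d=robot.grab_frame(n)
    i=robot.camera_info(n); f=240/np.tan(np.radians(i["vfov"]/2)); V=np.array(i["view"])
    v,u=np.mgrid[:480,:640]
    c=np.stack([(u-i["cx"])/f*d,(v-i["cy"])/f*d,d],-1)
    return p,(c-V[:3,3])@V[:3,:3]      # R^T (c-t)
def masks(p,W):
    h=cv2.cvtColor(p,cv2.COLOR_RGB2HSV).astype(int); H,S,Vv=h[...,0],h[...,1],h[...,2]
    ok=(W[...,0]>.36)&(W[...,0]<.75)&(W[...,1]>-.15)&(W[...,1]<.4)&(W[...,2]>.02)&(W[...,2]<.2)
    return dict(red=ok&((H<8)|(H>172))&(S>110),mustard=ok&(H>13)&(H<28)&(S>110),
                sage=ok&(H>35)&(H<75)&(S>35),blue=ok&(H>100)&(H<125)&(S>110))
def circ(q,r):   # circle of known radius round edge points
    c,_=cv2.minEnclosingCircle(q.astype(np.float32)*1000)
    return np.array(c)/1000,_
E
python3 - <<'E'
from rig import robot
from vis import *
on=dict(sage='red',blue='mustard',mustard='sage',red='blue'); H=dict(sage=.115,blue=.115,mustard=.09,red=.09)
for n in("top","side"):
    p,W=cloud(robot,n,cv2.imread(f"pics/{n}0.png")[:,:,::-1].copy(),np.load(f"pics/{n}0.npy"))
    M=masks(p,W)
    for l,c in on.items():
        z0=H[c]-.014
        P=W[M[l]]; fl=P[abs(P[:,2]-z0-.0205)<.005]; kn=P[(P[:,2]>z0+.036)&(P[:,2]<z0+.06)]
        # keep near knob
        k=np.median(kn[:,:2],0); fl=fl[np.hypot(*(fl[:,:2]-k).T)<.045]; kn=kn[np.hypot(*(kn[:,:2]-k).T)<.02]
        cc,r=circ(fl[:,:2],0); kc,kr=circ(kn[:,:2],0)
        B=W[M[c]]; B=B[(np.hypot(*(B[:,:2]-k).T)<.056)]
        bc,br=circ(B[:,:2],0)
        print(n,l,'on',c,'flange',cc.round(4),round(r,1),np.median(fl[:,2]).round(4),z0+.0215,'knob',kc.round(4),round(kr,1),'top',np.percentile(kn[:,2],98).round(4),z0+.0485,'body',bc.round(4),round(br,1),len(B))
    if n=="top":
        for nm,(u,v) in dict(jar=(245,215),garlic=(385,175),spoon=(265,405),edge0=(320,355),sink=(432,310)).items(): print(nm,W[v,u].round(3))
E
```

```text
top sage on red flange [0.6353 0.2365] 36.0 0.0957 0.0975 knob [0.6349 0.2375] 14.1 top 0.126 0.1245 body [0.6341 0.2367] 44.7 359
top blue on mustard flange [0.5748 0.0768] 35.6 0.0958 0.0975 knob [0.5746 0.0778] 13.9 top 0.1261 0.1245 body [0.5745 0.0782] 45.7 571
top mustard on sage flange [0.4716 0.3082] 36.5 0.1207 0.1225 knob [0.4714 0.3088] 13.8 top 0.1503 0.14950000000000002 body [0.4712 0.3062] 44.6 495
top red on blue flange [0.4787 0.1639] 36.2 0.1209 0.1225 knob [0.4784 0.1645] 13.8 top 0.1504 0.14950000000000002 body [0.4793 0.1642] 44.0 189
jar [0.623 0.359 0.105]
garlic [0.723 0.084 0.043]
spoon [0.26  0.322 0.004]
edge0 [0.357 0.214 0.001]
sink [ 0.45  -0.015  0.003]
side sage on red flange [0.6374 0.2334] 36.3 0.0957 0.0975 knob [0.6377 0.2334] 14.5 top 0.1247 0.1245 body [0.6353 0.2281] 44.5 1939
side blue on mustard flange [0.577  0.0758] 37.2 0.096 0.0975 knob [0.5762 0.075 ] 14.0 top 0.1249 0.1245 body [0.576  0.0697] 44.9 2547
side mustard on sage flange [0.4733 0.3053] 37.3 0.1207 0.1225 knob [0.4732 0.3058] 14.2 top 0.1498 0.14950000000000002 body [0.4732 0.2983] 44.5 1748
side red on blue flange [0.4807 0.1615] 37.0 0.1209 0.1225 knob [0.4805 0.1622] 14.1 top 0.1499 0.14950000000000002 body [0.4805 0.1563] 44.9 3073
```

Run:
```python
from rig import robot
from vis import *
p,W=cloud(robot,"top",cv2.imread("pics/top0.png")[:,:,::-1].copy(),np.load("pics/top0.npy"))
Q=W.reshape(-1,3); Q=Q[np.abs(Q).max(1)<2]
print("max height map; cols y"); ys=np.arange(.55,-.6,-.05); print(ys.round(2))
for x in np.arange(.8,.2,-.05):
    print(x.round(2),[int(1000*np.percentile(s[:,2],99)) if len(s:=Q[(abs(Q[:,0]-x)<.025)&(abs(Q[:,1]-y)<.025)])>3 else -1 for y in ys])
R=np.array([[0,1,0],[1,0,0],[0,0,-1.]]); R2=np.array([[0,-1,0],[-1,0,0],[0,0,-1.]])
for q in [(.4,-.16,.25),(.4,-.16,.044),(.4725,.307,.25),(.4725,.307,.145),(.636,.235,.12),(.636,.235,.25),(.3,-.45,.3)]:
    for r in(R,R2): print(q,None if (j:=robot.ik(q,r)) is None else np.round(j,0))
```

```text
max height map; cols y
[ 0.55  0.5   0.45  0.4   0.35  0.3   0.25  0.2   0.15  0.1   0.05 -0.
 -0.05 -0.1  -0.15 -0.2  -0.25 -0.3  -0.35 -0.4  -0.45 -0.5  -0.55]
0.8 [175, 175, 169, 3, 11, 3, 3, 3, 15, 10, 3, 127, 27, 15, 16, 130, 80, 15, 126, 126, 14, -19, -97]
0.75 [174, 174, 169, 16, 81, 2, 2, 3, 3, 51, 41, 126, 28, 15, 117, 130, 125, 17, 81, 127, -1, -144, -143]
0.7 [2, 2, 3, 2, 3, 3, 80, 3, 2, 46, 39, 127, 29, 16, 133, 145, 140, 16, 82, 127, -1, -146, -150]
0.65 [424, 405, 377, 105, 107, 87, 125, 117, 3, 3, 3, 126, 29, 16, 129, 141, 136, 15, 81, 122, -1, -145, -144]
0.6 [433, 407, 377, 360, 106, 80, 120, 97, 3, 124, 124, 126, 127, 127, 127, 127, 128, 127, 126, 117, -1, -142, -143]
0.55 [407, 405, 376, 348, 2, 2, 3, 2, 2, 124, 123, 13, 15, -99, 123, 125, -108, 122, 12, 16, -1, -141, -142]
0.5 [408, 378, 369, 3, 123, 149, 114, 144, 150, 104, 2, 11, 12, 13, 12, 11, 9, 8, 10, 14, -18, -57, -131]
0.45 [413, 377, 355, 195, 122, 150, 118, 931, 149, 103, 2, 11, 10, 11, 12, 11, 11, 12, 11, 12, 12, -1, -1]
0.4 [407, 377, 341, 196, 2, 3, 2, 2, 3, 3, 3, 3, 2, 3, 3, 2, 2, 2, 3, 3, 2, -1, -1]
[... 413 characters left out ...]
 -890, -889]
(0.4, -0.16, 0.25) None
(0.4, -0.16, 0.25) [  5.  -4. -28.   0. -66.  -5.]
(0.4, -0.16, 0.044) None
(0.4, -0.16, 0.044) [  5.  12. -44.   0. -34.  -5.]
(0.4725, 0.307, 0.25) [ 53.  10. -13.   0. -67. 127.]
(0.4725, 0.307, 0.25) [ 53.  10. -13.   0. -67. -53.]
(0.4725, 0.307, 0.145) [ 53.  15. -21.   0. -54. 127.]
(0.4725, 0.307, 0.145) [ 53.  15. -21.   0. -54. -53.]
(0.636, 0.235, 0.12) [ 37.  26.  -8.   0. -56. 143.]
(0.636, 0.235, 0.12) [ 37.  26.  -8.   0. -56. -37.]
(0.636, 0.235, 0.25) [ 37.  21.   1.   0. -71. 143.]
(0.636, 0.235, 0.25) [ 37.  21.   1.   0. -71. -37.]
(0.3, -0.45, 0.3) [ -36.    6.  -11.    0.  -73. -144.]
(0.3, -0.45, 0.3) [-36.   6. -11.   0. -73.  36.]
```

```bash
cat > ops.py <<'E'
from rig import robot
import numpy as np
a=np.radians(15); y=np.array([-np.cos(a),np.sin(a),0]); z=np.array([0,0,-1.])
R=np.stack([np.cross(y,z),y,z],1); TOP=.25
C=dict(red=(.6363,.2355,.076),mustard=(.5757,.0764,.076),sage=(.4723,.307,.101),blue=(.4796,.163,.101),park=(.40,-.16,0.))
def over(c,h=TOP):
    robot.servo_line([c[0],c[1],h],R,speed=.22)
def pick(c,first=False):
    if first: robot.goto([c[0],c[1],TOP],R)
    else: over(c)
    robot.move_gripper(.7)
    t=c[2]+.044
    robot.servo_line([c[0],c[1],t+.03],speed=.15); robot.servo_line([c[0],c[1],t],speed=.05)
    print('F at knob',np.round(robot.read_force(),1)); robot.move_gripper(0)
    print('width mm',88*robot.read_grip_width(),'F',np.round(robot.read_force(),1))
    robot.servo_line([c[0],c[1],t+.03],speed=.06); robot.servo_line([c[0],c[1],TOP],speed=.15)
    print('lifted F',np.round(robot.read_force(),1),'w',88*robot.read_grip_width())
def place(c,dz=.0005,go=True):
    t=c[2]+.044
    if go: over(c)
    robot.servo_line([c[0],c[1],t+.025],speed=.15); robot.servo_line([c[0],c[1],t+dz],speed=.03)
    robot.dwell(.2); print('placed F',np.round(robot.read_force(),1),'z',robot.read_position()[2]-t)
def release(c):
    robot.move_gripper(.6); robot.servo_line([c[0],c[1],c[2]+.044+.04],speed=.08)
    robot.servo_line([c[0],c[1],TOP],speed=.2); print('t',robot.read_t())
E
python3 - <<'E'
from ops import *
robot.goto([.3,-.45,.3],R); robot.goto([.42,-.16,.28],R)
pick(C['mustard'],True); place(C['park'],.001); release(C['park'])
import cv2
p,d=robot.grab_frame("side"); cv2.imwrite("pics/side1.png",p[:,:,::-1])
p,d=robot.grab_frame("top"); cv2.imwrite("pics/top1.png",p[:,:,::-1]); np.save("pics/top1.npy",d)
E
```

```text
F at knob [0.  0.5 0.7]
width mm 26.748181506527047 F [-0.  -0.3  0.1]
lifted F [ 0.3 -0.  -1.5] w 27.34977519309858
placed F [ 0.5  0.1 -1.4] z 0.0011694462359569807
t 14.0667
```

View pics/top1.png

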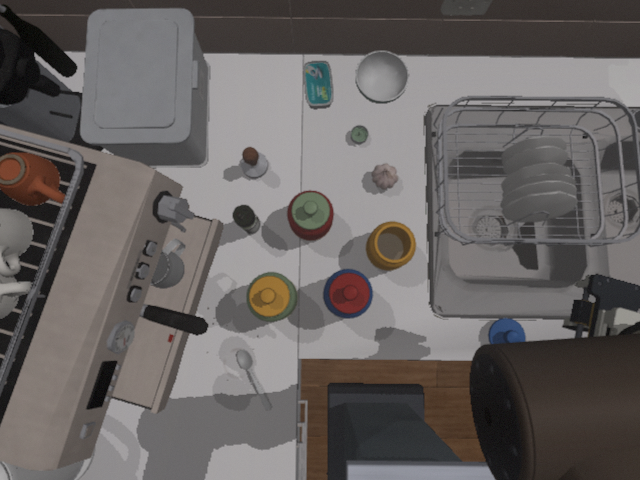

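The blue lid stands parked at pixel (506,332), and the mustard canister's mouth is open at (391,246). Next I measure that rim, then bring the mustard lid over.

```bash
cat >> vis.py <<'E'
def rim(robot,col,c,save=None):   # rim centre of an open canister, top view, bias-corrected to mean of the cameras
    p,d=robot.grab_frame("top"); p,W=cloud(robot,"top",p,d)
    P=W[masks(p,W)[col]]; P=P[(P[:,2]>c[2]+.014-.009)&(np.hypot(*(P[:,:2]-np.array(c[:2])).T)<.05)]
    (q,r)=circ(P[:,:2],0)
    if save: cv2.imwrite(save,p[:,:,::-1])
    return q+[.0011,-.0014],r,len(P)
E
python3 - <<'E'
from ops import *; from vis import rim
print('rim',rim(robot,'mustard',C['mustard']),C['mustard'])
pick(C['sage'],True)
robot.servo_line([.52,.03,TOP],R,.22)
print('rim sage',rim(robot,'sage',C['sage'],'pics/t2.png'),C['sage'])
E
```

```text
rim (array([0.5760812 , 0.07689277]), 42.52293395996094, 540) (0.5757, 0.0764, 0.076)
F at knob [0.2 0.3 0.5]
width mm 27.33422842943376 F [ 0.6  0.3 -0.1]
lifted F [-0.   0.9 -1.8] w 26.980234933015698
rim sage (array([0.4937582 , 0.31641421]), 33.03474807739258, 165) (0.4723, 0.307, 0.101)
```

Run:
```python
from ops import *; from vis import rim
place(C['mustard']); release(C['mustard'])
robot.servo_line([.45,-.05,TOP],R,.22)
print('rim sage',rim(robot,'sage',C['sage'],'pics/t3.png'),C['sage'])
```

```text
placed F [ 0.8 -0.4 -1.4] z 0.0006358850000496852
t 25.625
rim sage (array([0.47195461, 0.30673934]), 42.34697723388672, 571) (0.4723, 0.307, 0.101)
```

View pics/t3.png

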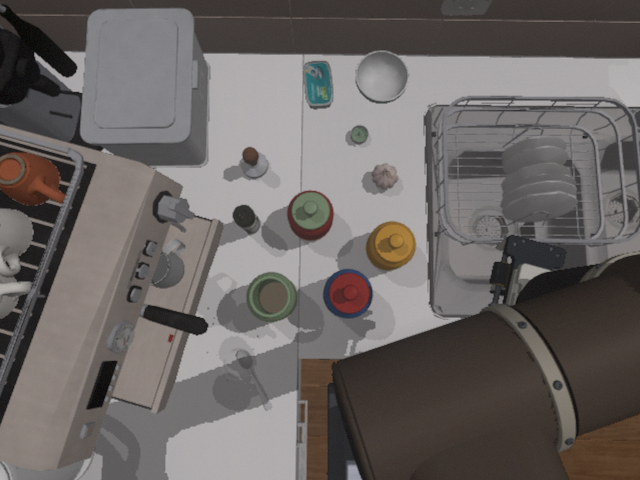

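The mustard lid sits centred on its canister at (391,244), and the sage mouth is open at (273,297). The rim measurements match the estimates, so I carry on.

Run:
```python
from ops import *; from vis import rim
pick(C['red'],True); place(C['sage']); release(C['sage'])
robot.servo_line([.45,-.05,TOP],R,.22)
print('rim red',rim(robot,'red',C['red'],'pics/t4.png'),C['red'])
pick(C['blue'],True); place(C['red']); release(C['red'])
robot.servo_line([.45,-.05,TOP],R,.22)
print('rim blue',rim(robot,'blue',C['blue'],'pics/t5.png'),C['blue'])
```

```text
F at knob [-0.   0.8 -0.1]
width mm 27.058404709961597 F [0.  0.2 1.7]
lifted F [-0.5  0.6 -2. ] w 27.177285583311466
placed F [-0.4  0.  -1.5] z 0.0006093094035526381
t 36.65
rim red (array([0.635061 , 0.2364026]), 42.35329818725586, 483) (0.6363, 0.2355, 0.076)
F at knob [-1.3 -0.6 -0.4]
width mm 27.28744196195923 F [-1.4  0.6  1.3]
lifted F [-0.1 -0.6 -2.5] w 27.14752405585984
placed F [-0.1 -0.4 -1.3] z 0.0005773476572953073
t 48.0
rim blue (array([0.48005264, 0.16386254]), 42.02185821533203, 474) (0.4796, 0.163, 0.101)
```

View pics/t5.png

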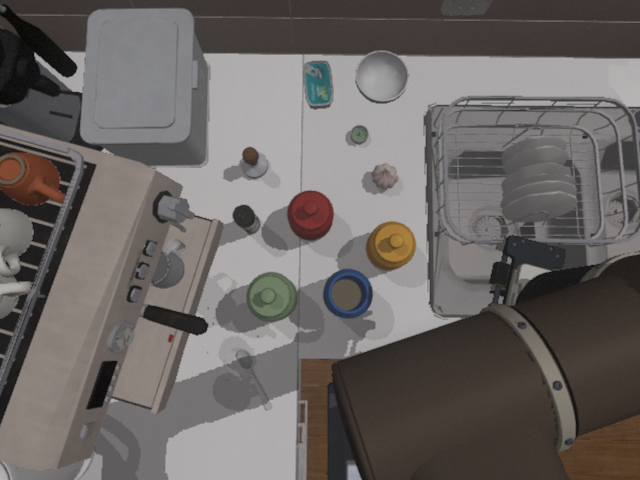

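The red, sage and mustard lids are seated, and the blue mouth is open at (348,293). Last is the blue lid from its parking place, then a check from both cameras with the arm clear.

Run:
```python
from ops import *; from vis import *
pick(C['park']); robot.servo_line([.45,0,TOP],R,.22); place(C['blue']); release(C['blue'])
robot.servo_line([.42,-.16,.28],R,.22); robot.goto([.3,-.45,.3],R); robot.dwell(.3)
p0,d0={},{}
for n in("top","side"):
    p,d=robot.grab_frame(n); cv2.imwrite(f"pics/{n}9.png",p[:,:,::-1]); p,W=cloud(robot,n,p,d); M=masks(p,W)
    for k in('sage','blue','mustard','red'):
        c=C[k]; P=W[M[k]]; P=P[np.hypot(*(P[:,:2]-np.array(c[:2])).T)<.056]; zz=P[:,2]-c[2]
        kn=P[(zz>.036)]; kc,kr=circ(kn[:,:2],0); bc,br=circ(P[:,:2],0)
        top=P[(zz>.017)&(zz<.0245)&(np.hypot(*(P[:,:2]-kc).T)<.033)]
        A=np.c_[top[:,:2]-kc,np.ones(len(top))]; s=np.linalg.lstsq(A,top[:,2]-c[2],rcond=None)[0]
        print(n,k,'knob-est',(kc-c[:2]).round(4),'top dz',(np.percentile(kn[:,2],98)-c[2]-.0485).round(4),'flange tilt',s[:2].round(3),'h',s[2].round(4),'body',bc.round(4),br)
print(robot.read_t())
```

```text
F at knob [0.2 0.  0. ]
width mm 27.24315984407357 F [ 0.6 -1.   2.1]
lifted F [ 0.   0.2 -1.3] w 27.0499686064845
placed F [-0.4  0.5 -2.5] z 0.0006023655512307213
t 61.0417
top sage knob-est [-0.001   0.0015] top dz 0.001 flange tilt [0.001 0.002] h 0.02 body [0.4714 0.3063] 44.657657623291016
top blue knob-est [-0.0011  0.0015] top dz 0.0012 flange tilt [-0.    -0.002] h 0.02 body [0.4794 0.1644] 44.124046325683594
top mustard knob-est [-0.0017  0.0018] top dz 0.0012 flange tilt [0.001 0.002] h 0.02 body [0.5745 0.0779] 45.76728820800781
top red knob-est [-0.0016  0.0016] top dz 0.0012 flange tilt [ 0.003 -0.002] h 0.02 body [0.6343 0.2375] 45.058101654052734
side sage knob-est [ 0.0007 -0.0017] top dz 0.0001 flange tilt [-0.002  0.007] h 0.0201 body [0.4731 0.2984] 44.578765869140625
side blue knob-est [ 0.0005 -0.0019] top dz 0.0003 flange tilt [-0.001  0.009] h 0.0202 body [0.4805 0.1568] 44.75965881347656
side mustard knob-est [ 0.0003 -0.0005] top dz 0.0008 flange tilt [0.003 0.004] h 0.0203 body [0.5762 0.071 ] 45.07986068725586
side red knob-est [ 0.0005 -0.0028] top dz 0.0004 flange tilt [0.003 0.015] h 0.0201 body [0.6354 0.2296] 44.602787017822266
64.2917
```

View pics/side9.png

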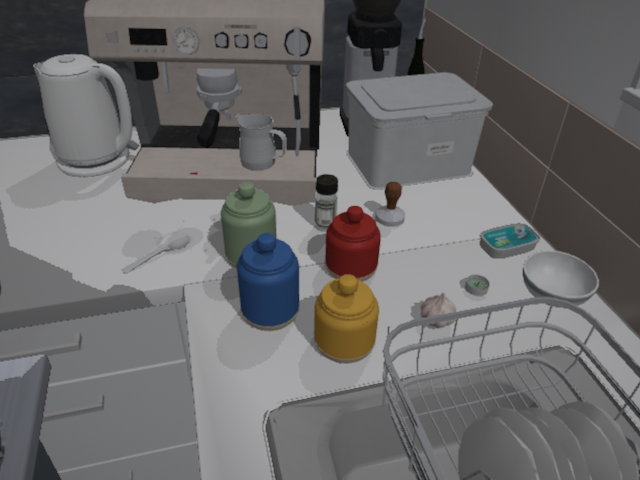

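All four lids match their canisters and sit level: sage (247,190), blue (267,243), mustard (347,285), red (355,215). The jar and garlic have not moved.

```bash
python3 -c "
from rig import robot
robot.job_done()"
```

```text
the job is handed in; nothing more can be done
```

All four lids are now on the canisters of their own colour, and I handed the job in at about 64 s on the robot's clock. I parked the blue lid on the bare worktop, then moved mustard, sage and red round in turn, and brought the blue lid over last. Each was lowered to within 1 mm or so of its seat before release.

Last checks, from both cameras with the arm clear:
- **Lids:** knob tops were within about 1.2 mm of seated height. Tilt was at most 0.015 rad. Knob centres were within about 3 mm of where I estimated the canister axes to be.
- **Canisters:** shifted by no more than about 1.5 mm, which is within measuring noise.
- **Bystanders:** the spice jar and garlic look unmoved in the final side picture; I did not measure them.

**Disagreements:** the two cameras differ by a steady 2 to 4 mm sideways, so I used their mean. One rim reading of the sage canister came out wrong (about 20 mm off), probably because the arm was in the way. I took it again with the arm clear and it agreed.

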